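# Load and lock the index table of a boring machine

### The job

Get the small boring machine ready for its next batch: first press the red mushroom button on the yellow box so that it stays down, then lay every wooden blank from the bench flat between the pins of the table's front nest, pushing the table round by its black-knobbed posts to the next click after each blank, so that in the end all of them stand in nests under the clear guard and the front nest is empty. Then screw the knurled brass nut in the middle of the table clockwise until it stops tight, and last of all turn the red button clockwise so that it springs up again. The table must turn only while the red button is down; leave the tape measure, the pencil and the other tools where they lie.

Things in the scene. Friction and masses are not known exactly. Their poses are not given: they have to be found in the camera images.
- boring_machine: Green boring machine, fixed. Origin on the bench under the axis of its index table; -x to the front (loading) side, -y to its boring spindle. A clear guard (underside 104, top 108 mm high) covers the left, back and right nests: all that lies over 70 mm left or right of the axis from 20 mm in front of it on, and all over 70 mm behind it; centre and front are open. Motor on the right: 120 mm high.
- index_table (a joint): Angle of the index table (rad, grows anticlockwise from above, endless): aluminium disc, radius 112 mm, top 46 mm above the bench, four nests 90 degrees apart. 0 at the start; a sprung detent holds it at each multiple of pi/2 and pulls it in from 0.75 rad on either side. About 5 N at a post starts it; damped, it does not run on. May turn either way. The tight nut holds it too.
- load_place (a point): Fixed point of the machine at the front: 82 mm in front of the table's axis, at the height of the table's top (z = 46 mm). The nest that stands here is the one to load. Below, the machine's round green foot reaches 130 mm from the axis and is 16 mm high at its rim (28 mm from 118 mm inward).
- nest0 (a point): Middle of nest 0 on the table's top, 82 mm from the axis. Holds one blank lying flat, its 56 mm length tangential, its 40 mm width radial, between six steel pins 6 mm thick, 12 mm high, round-tipped: two on the inner, two on the outer side (25.5 mm from the middle, 19 mm either way), one at each end (33.5 mm). Play 2.5 mm all round; 32 mm between the pins of a side for a finger.
- nest1 (a point): Middle of nest 1 on the table's top, 82 mm from the axis. Holds one blank lying flat, its 56 mm length tangential, its 40 mm width radial, between six steel pins 6 mm thick, 12 mm high, round-tipped: two on the inner, two on the outer side (25.5 mm from the middle, 19 mm either way), one at each end (33.5 mm). Play 2.5 mm all round; 32 mm between the pins of a side for a finger.
- nest2 (a point): Middle of nest 2 on the table's top, 82 mm from the axis. Holds one blank lying flat, its 56 mm length tangential, its 40 mm width radial, between six steel pins 6 mm thick, 12 mm high, round-tipped: two on the inner, two on the outer side (25.5 mm from the middle, 19 mm either way), one at each end (33.5 mm). Play 2.5 mm all round; 32 mm between the pins of a side for a finger.
- nest3 (a point): Middle of nest 3 on the table's top, 82 mm from the axis. Holds one blank lying flat, its 56 mm length tangential, its 40 mm width radial, between six steel pins 6 mm thick, 12 mm high, round-tipped: two on the inner, two on the outer side (25.5 mm from the middle, 19 mm either way), one at each end (33.5 mm). Play 2.5 mm all round; 32 mm between the pins of a side for a finger.
- post0 (a point): Centre of the black ball knob (18 mm across, 84 mm above the bench) on push post 0, a steel post 10 mm thick, 100 mm from the table's axis, midway between nest 0 and nest 1; turns with the table. At a detent two posts stand in the open, front left and front right.
- post1 (a point): Centre of the black ball knob (18 mm across, 84 mm above the bench) on push post 1, a steel post 10 mm thick, 100 mm from the table's axis, midway between nest 1 and nest 2; turns with the table. At a detent two posts stand in the open, front left and front right.
- post2 (a point): Centre of the black ball knob (18 mm across, 84 mm above the bench) on push post 2, a steel post 10 mm thick, 100 mm from the table's axis, midway between nest 2 and nest 3; turns with the table. At a detent two posts stand in the open, front left and front right.
- post3 (a point): Centre of the black ball knob (18 mm across, 84 mm above the bench) on push post 3, a steel post 10 mm thick, 100 mm from the table's axis, midway between nest 3 and nest 0; turns with the table. At a detent two posts stand in the open, front left and front right.
- lock_nut (a joint): Angle of the knurled lock nut (rad, grows clockwise seen from above = tightening). Loose at the start, 0 to 1; it stops tight at 4.4. Needs about 0.1 N m; stays where it is left. It has to be regrasped on the way.
- nut_grip (a point): Middle of the knurled brass nut: 37 mm across, 20 mm high, on the upright stud on the table's axis, about 101 mm above the bench; it sinks about 3 mm on being tightened.
- stop_box: Yellow box of the stop button, 66 x 66 mm, top 48 mm above the bench, with a 74 mm foot plate; fixed to the bench before the machine, on its left. Origin on the bench under the button's axis.
- stop_button (a joint): How far the red button is pressed (m): 0 up, latched 0.0065, end of travel 0.008. Spring 2 to 5 N; pressed past 0.0065 with 5 to 10 N it latches down. Its head turns clockwise (from above) up to 0.95 rad, sprung back, 0.07 N m: turned past 0.7 rad it unlatches, and the button springs up once the head is let go.
- stop_top (a point): Middle of the top of the red mushroom head: 40 mm across, its rim 16 mm high, top 86.5 mm above the bench when up, 80 mm when latched. Below it a black neck 29 mm across stands on the box.
- blank_a: Beech blank, pale wood, 40 (x) x 56 (y) x 30 (z) mm, 60 g, with a pencil cross on its two large faces. Origin in its middle. Lies flat on the bench before the machine, on the right; may be absent (two or three are there). Either large face may be up.
- blank_b: Beech blank, pale wood, 40 (x) x 56 (y) x 30 (z) mm, 60 g, with a pencil cross on its two large faces. Origin in its middle. Lies flat on the bench before the machine, on the right; may be absent (two or three are there). Either large face may be up.
- blank_c: Beech blank, pale wood, 40 (x) x 56 (y) x 30 (z) mm, 60 g, with a pencil cross on its two large faces. Origin in its middle. Lies flat on the bench before the machine, on the right; may be absent (two or three are there). Either large face may be up.
- tape_measure: Yellow tape measure, 68 x 95 x 35 mm, left of the machine; not to be shifted.
- pencil_red: Red pencil, 170 x 8 x 8 mm, to the right of the blanks; not to be shifted.

How it is judged:
By the outcome, as a careful person would: the job done as asked, in the order asked, and still so for the second after the job is handed in, with the robot touching nothing.
Of blank_a, blank_b, blank_c only 2 to 3 are there at a start; the rules pass over those that are not, and their reading is None.
At some moment in a run one of blank_a, blank_b, blank_c may be knocked a few centimetres aside while the robot is not near it.
Once in a run the grip may slacken for a moment while it holds something.
It also fails if it takes over 208 s, if anything falls off the work surface, if the arm or the gripper's body presses on something with over 40 N, if the wrist force passes 120 N, or if a joint passes its speed limit or range.

### The arm

A 6-joint arm with a two-finger parallel gripper is mounted at the origin on a cart in front of the work surface, level with it; the furniture and walls round the work are solid. World frame = base frame: x ahead of the robot, y to its left, z up, the work surface at z = 0. Lengths are in m, angles in rad, forces in N, time in s.
With the tool pointing down it reaches from about 0.35 to 0.975 m from the base axis. Payload 4.9 kg.
Tool frame: the origin (TCP) lies midway between the tips of the shut fingers; the grasp point (between the pads) lies 19 mm behind it; z points along the fingers, y is the line along which they close (so a half turn about z gives the same grasp; the last joint's range is limited). The gripper opens to 85 mm and grips with 20 to 120 N. Pads are 22 mm wide; open, the fingers measure 114 mm over their backs; the gripper's body (76 mm by 85 mm) begins 54 mm behind the grasp point. The pads swing forward as they close: fully open they stand 13 mm farther back than shut.
Start: joints at [-1.429, 0.053, 1.613, -0, 1.476, -0.119], TCP at [0.161, -0.604, 0.231] pointing down, gripper open.
Joint ranges: [-3.01, 3.01], [-1.01, 2.22], [0.06, 2.58], [-1.02, 4.17], [0.09, 2.62], [-3.14, 3.14]. Speed limits (rad/s): [2.57, 2.57, 3.14, 3.14, 3.14, 3.14].

### API

Orientations are given as a unit quaternion [w, x, y, z].
In Python, from plant import state, grab_frame, job_done, cut_out, place_of gives the robot as it stands.
- The arm moves only by the tool jog_arm, never from a script. Its argument "motion" is text: rows parted by semicolons, each of 7 numbers parted by spaces: the opening in per cent of the stroke, from 0 (shut) to 100 (fully open), then the shift along the tool's x, y, z as a fraction of full scale, then the turn, a rotation vector about the tool's x, y, z as a fraction of full scale. A call has exactly 5 rows; each row is the pose to reach, as a shift and turn from the pose commanded when the call began, along the tool's axes at that moment; what a row does not reach only later rows make up. Full scale, the value 1, is 50 cm for a shift and 1.5 rad for a turn. A row lasts 1/8 s, in which the tool goes at most 62.5 mm and 10.7 degrees, less where a joint would pass 70% of its speed; a pose out of reach is approached as far as the arm can. A call with a number of a shift or a turn outside -1 to 1 is refused whole. A call with a gripper value outside its range is refused whole. The fingers move at their own pace and stop on an object; the grip force is fixed at half the most. Time passes only in rows, so rows that repeat a pose let the fingers close, or fill a call up. It gives the time, the measured TCP pose, the force, the opening and the grip force at its end, in the units of the state.
- state(): the state, without advancing time (a new reading comes with each control period).
- grab_frame(name): name is "scene" or "top" or "wrist"; returns a dict with "color" (384x512x3 uint8, red, green, blue), "range_z" (384x512 float32, m along the optical axis (not along the pixel's ray), 0 where there is no reading), "intrinsics" (3x3 intrinsics, pixels), "world_from_camera" (4x4, takes a point from camera to world coordinates). Camera axes: x right, y up, looking along -z (the intrinsics and any distortion apply to the point x, -y, -z); pixel columns grow to the right and rows downward; lengths in m; the calibration is good to about 2 mm. A picture is of the moment at which its call begins.
- job_done(): hands the job in; it is judged then, once.
Trained networks look in the newest picture that a camera, given by its name, has taken for a name from the list of things; names that differ only in an ending like _2 or _b are one class to them, and where a whole thing is asked for, a point or a joint stands for the part that bears it (a point fixed in the world has none). Each returns a list of dicts, best first, with "p" (0 to 1); they miss things now and then, are a little off and sometimes report something else, mostly with a low value. They report only what shows in the picture. A call takes as long as a camera call.
- cut_out(camera, thing): "pixels" (384x512 bool, what is visible of it).
- place_of(camera, thing): "at" ([x, y, z] in m, in world coordinates, good to about 4 mm: a listed point, or the origin of a listed thing).
The state is a dict: "time": time; "joint_pos": joint angles; "joint_vel": joint speeds; "joint_efforts": joint torques, N m; "tool_pos": TCP position; "tool_rot": TCP orientation; "contact_force": force on the tool from outside, world axes, zero at the start; "ft_torque": the same for the moment, N m; "gripper_width": opening from 0.0 (shut) to 1.0 (fully open); "grasp_force": force on a finger pad.
Only numpy, scipy, OpenCV 4.12 (cv2) and the standard library are available. Lean on these libraries where they do the work, as an engineer would, in place of code of your own. Each camera call takes 0.05 s, during which the arm holds its last target. There are 200 camera calls.

## Working session

There is one attempt and no reset: what is moved stays moved. The work goes in short steps, Python scripts to look and compute and a tool call to move; the robot and the scene stay as the last step left them, time stands still between calls to the robot, and variables do not carry over. Pictures are saved under pics/ and viewed, at most 14 in all, crops included, and the job is handed in when it is done.

Besides the shell and the picture viewer there is one more tool, called after ">>>" as name(argument=value, ...), one argument or row to a line, values as JSON. jog_arm: Moves the arm, as the interface text tells. Shift numbers are shares of 50 cm and turn numbers shares of 1.5 rad, none past 1 either way. Its arguments: {"type":"object","properties":{"motion":{"type":"string"}},"required":["motion"]}

```bash
mkdir -p pics
cat > h.py <<'E'
import numpy as np, cv2
from plant import state, grab_frame, job_done, cut_out, place_of
from scipy.spatial.transform import Rotation as R
def snap(cam,fn=None,crop=None,s=1):
    f=grab_frame(cam)
    im=f["color"]
    if crop: im=im[crop[1]:crop[3],crop[0]:crop[2]]
    if s!=1: im=cv2.resize(im,None,fx=s,fy=s)
    if fn: cv2.imwrite("pics/"+fn,im[:,:,::-1])
    return f
def pts(f):
    K=f["intrinsics"];d=f["range_z"];v,u=np.mgrid[:d.shape[0],:d.shape[1]]
    P=np.stack([(u-K[0,2])/K[0,0]*d,-(v-K[1,2])/K[1,1]*d,-d],-1)
    T=f["world_from_camera"];W=P@T[:3,:3].T+T[:3,3];W[d==0]=np.nan
    return W
def rot(s):
    q=s["tool_rot"];return R.from_quat([q[1],q[2],q[3],q[0]])
def st():
    s=state();r=rot(s)
    print("t",round(s["time"],2),"tcp",np.round(s["tool_pos"],4),"R",np.round(r.as_matrix(),3).tolist(),"w",round(s["gripper_width"],3),"gf",s["grasp_force"],"F",np.round(s["contact_force"],1),"j",np.round(s["joint_pos"],2))
    return s
def to(p,yaw=None):
    """shift shares to world p, with tool down and tool y axis at world angle yaw (mod pi)"""
    s=state();r=rot(s);sh=r.inv().apply(np.array(p)-s["tool_pos"])/0.5
    out=list(sh)
    if yaw is not None:
        best=None
        for k in (0,np.pi):
            y=np.array([np.cos(yaw+k),np.sin(yaw+k),0]);z=np.array([0,0,-1.]);x=np.cross(y,z)
            rv=(r.inv()*R.from_matrix(np.stack([x,y,z],1))).as_rotvec()
            if best is None or np.linalg.norm(rv)<np.linalg.norm(best):best=rv
        out+=list(best/1.5)
    print("to",np.round(p,4),"->",np.round(out,4).tolist())
E
python3 - <<'E'
from h import *
st()
for c in("scene","top"):
    f=snap(c,c+"0.png")
    for n in("boring_machine","load_place","nut_grip","stop_box","stop_top","blank_a","tape_measure","pencil_red","post0","nest0"):
        print(c,n,[(round(float(d["p"]),2),np.round(d["at"],3).tolist()) for d in place_of(c,n)[:5]])
E
```

```text
t 0.0 tcp [ 0.1611 -0.6032  0.23  ] R [[0.966, 0.258, -0.0], [0.258, -0.966, 0.002], [0.0, -0.002, -1.0]] w 1.0 gf 0.0 F [-0.2  0.6 -0.3] j [-1.43  0.05  1.61  0.    1.48 -0.12]
scene boring_machine [(0.6, [0.597, -0.148, 0.0]), (0.45, [0.629, -0.047, 0.081])]
scene load_place [(0.62, [0.534, -0.188, 0.045]), (0.59, [0.598, -0.143, -0.001]), (0.54, [0.627, -0.049, 0.083]), (0.44, [0.562, -0.074, 0.045])]
scene nut_grip [(0.61, [0.576, -0.243, 0.084]), (0.46, [0.603, -0.147, 0.102])]
scene stop_box [(0.87, [0.42, -0.156, -0.0])]
scene stop_top [(0.44, [0.418, -0.158, 0.087]), (0.26, [0.506, -0.12, 0.087])]
scene blank_a [(0.96, [0.572, -0.417, 0.013]), (0.6, [0.458, -0.259, 0.012])]
scene tape_measure [(0.85, [0.532, 0.108, 0.001])]
scene pencil_red [(0.48, [0.645, -0.479, -0.002]), (0.48, [0.606, -0.146, 0.102]), (0.23, [0.695, -0.174, 0.088])]
scene post0 [(0.89, [0.695, -0.172, 0.089]), (0.71, [0.626, -0.052, 0.08]), (0.62, [0.574, -0.244, 0.086])]
scene nest0 [(0.91, [0.645, -0.22, 0.049]), (0.86, [0.674, -0.106, 0.044]), (0.71, [0.53, -0.188, 0.045]), (0.58, [0.561, -0.071, 0.046])]
top boring_machine [(0.77, [0.603, -0.145, 0.001]), (0.45, [0.608, -0.151, 0.097])]
top load_place [(0.96, [0.531, -0.188, 0.046]), (0.72, [0.703, -0.17, 0.082])]
top nut_grip [(0.77, [0.604, -0.148, 0.1])]
top stop_box [(0.81, [0.422, -0.158, -0.001])]
top stop_top [(0.64, [0.422, -0.16, 0.086]), (0.3, [0.421, -0.157, -0.004])]
top blank_a [(0.86, [0.576, -0.416, 0.014]), (0.74, [0.422, -0.163, -0.003]), (0.57, [0.464, -0.258, 0.014])]
top tape_measure [(0.8, [0.536, 0.105, -0.0])]
top pencil_red [(0.8, [0.64, -0.472, -0.001])]
top post0 [(0.84, [0.579, -0.243, 0.083]), (0.84, [0.509, -0.12, 0.082]), (0.8, [0.627, -0.053, 0.081]), (0.77, [0.704, -0.168, 0.083])]
top nest0 [(0.95, [0.646, -0.215, 0.045]), (0.84, [0.675, -0.103, 0.048]), (0.8, [0.534, -0.185, 0.041]), (0.68, [0.559, -0.071, 0.044])]
```

View pics/top0.png

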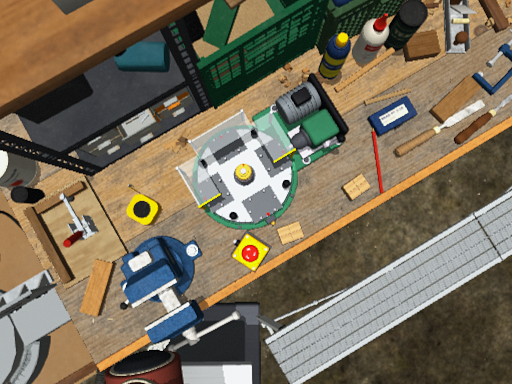

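View pics/scene0.png

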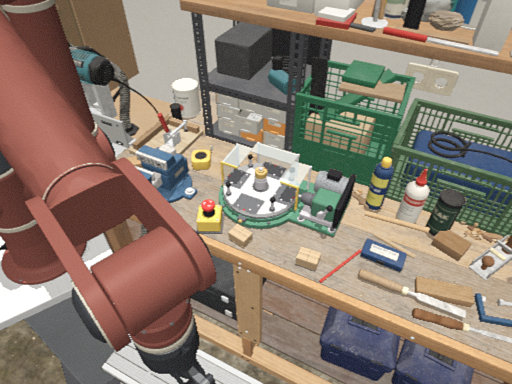

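```bash
cat >> h.py <<'E'
def blanks(cam):
    f=grab_frame(cam);W=pts(f);out=[]
    for d in cut_out(cam,"blank_a"):
        m=d["pixels"]; q=W[m]; q=q[np.isfinite(q[:,0])]
        if len(q)<30: continue
        zt=np.percentile(q[:,2],90); t=q[q[:,2]>zt-.006]
        (c,sz,a)=cv2.minAreaRect((t[:,:2]*1000).astype(np.float32))
        if sz[0]<sz[1]: a+=90   # a = direction of long side
        uv=np.argwhere(m).mean(0)[::-1]
        print(cam,round(float(d["p"]),2),"px",np.round(uv),"c",np.round(c,1),"sz",np.round(sz,1),"long axis deg",round((a+90)%180-90,1),"ztop",round(zt,4))
E
python3 - <<'E'
from h import *
blanks("top");blanks("scene")
E
```

```text
top 0.68 px [248. 181.] c [ 588.6 -154.6] sz [194.2 220.7] long axis deg -59.0 ztop 0.0494
top 0.65 px [355. 187.] c [ 572.9 -416.3] sz [38.5 55.5] long axis deg -56.3 ztop 0.0321
top 0.64 px [290. 233.] c [ 463.5 -255.1] sz [39.8 56.1] long axis deg -70.1 ztop 0.032
scene 0.87 px [241. 235.] c [ 466.8 -256. ] sz [41.2 56.4] long axis deg -69.5 ztop 0.0304
scene 0.83 px [308. 257.] c [ 576.1 -416.9] sz [42.6 55.9] long axis deg -54.8 ztop 0.0306
```

The top view shows two blanks at (290,233) and (355,187), the button at (250,253), the table axis at (243,173) and the front to the lower left. The scene view agrees. The pencil is at (378,160) and the tape at (143,208).

Run:
```python
from h import *
for c in("top","scene"):
    f=grab_frame(c);W=pts(f)
    d=cut_out(c,"stop_top")
    for k in d[:3]:
        im=f["color"].astype(int); red=(im[...,0]>130)&(im[...,1]<70)&(im[...,2]<80)
        q=W[k["pixels"]&red&(W[...,2]>.075)&(W[...,2]<.095)]
        if len(q)>10: print(c,k["p"],len(q),q.min(0).round(4),q.max(0).round(4),((q.min(0)+q.max(0))/2).round(4))
to([0.421,-0.158,0.15],np.radians(-75))
```

```text
top 0.65 180 [ 0.4025 -0.178   0.0801] [ 0.4381 -0.1419  0.0898] [ 0.4203 -0.16    0.085 ]
top 0.28 170 [ 0.4025 -0.178   0.0801] [ 0.438  -0.1419  0.0898] [ 0.4203 -0.16    0.085 ]
scene 0.66 11 [ 0.405  -0.1806  0.0755] [ 0.4253 -0.1649  0.0825] [ 0.4152 -0.1728  0.079 ]
to [ 0.421 -0.158  0.15 ] -> [0.732, -0.7276, 0.1626, -0.0, -0.0, -0.0007]
```

>>> jog_arm(
  motion="0 0.1 -0.15 0 0 0 0; 0 0.2 -0.3 0 0 0 0; 0 0.3 -0.42 0 0 0 0; 0 0.4 -0.52 0 0 0 0; 0 0.5 -0.6 0 0 0 0",
)

```text
time: 2.12
tool_pos: [0.285, -0.3162, 0.2315]
tool_rot: [0.0, 0.992, 0.129, 0.0]
contact_force: [1.4, 0.7, 1.0]
gripper_width: 0.0
grasp_force: 0.0
```

Run:
```python
from h import *
st();to([0.4205,-0.159,0.12],np.radians(-75))
```

```text
t 2.12 tcp [ 0.285  -0.3162  0.2315] R [[0.966, 0.257, 0.001], [0.257, -0.966, -0.001], [0.001, 0.001, -1.0]] w 0.0 gf 0.0 F [1.4 0.7 1. ] j [-1.01 -0.46  2.05  0.    1.55  0.3 ]
to [ 0.4205 -0.159   0.12  ] -> [0.3424, -0.2344, 0.2229, 0.0007, -0.0004, -0.0014]
```

>>> jog_arm(
  motion="0 0.1 -0.07 0.0 0 0 0; 0 0.2 -0.14 0 0 0 0; 0 0.28 -0.19 0 0 0 0; 0 0.342 -0.234 0.0 0 0 0; 0 0.342 -0.234 0.1 0 0 0",
)

```text
time: 2.75
tool_pos: [0.4238, -0.1605, 0.1857]
tool_rot: [0.003, 0.991, 0.132, 0.004]
contact_force: [-0.1, -0.4, 0.2]
gripper_width: -0.002
grasp_force: 0.0
```

Run:
```python
from h import *
s=st();to([0.4205,-0.159,0.1],np.radians(-75))
for n in ("stop_top",):print([(d["p"],np.round(d["at"],4)) for d in place_of("wrist",n)])
```

```text
t 2.75 tcp [ 0.4238 -0.1605  0.1857] R [[0.965, 0.262, 0.009], [0.262, -0.965, -0.005], [0.008, 0.007, -1.0]] w -0.002 gf 0.0 F [-0.1 -0.4  0.2] j [-0.53 -0.36  2.05  0.    1.43  0.78]
to [ 0.4205 -0.159   0.1   ] -> [-0.007, -0.0058, 0.1713, 0.0048, -0.0052, 0.0023]Traceback (most recent call last):
  File "<stdin>", line 3, in <module>
ValueError: no camera of that name has taken a picture
```

>>> jog_arm(
  motion="0 -0.004 -0.004 0.1 0.003 -0.003 0; 0 -0.004 -0.004 0.175 0.003 -0.003 0; 0 -0.004 -0.004 0.19 0.003 -0.003 0; 0 -0.004 -0.004 0.2 0.003 -0.003 0; 0 -0.004 -0.004 0.208 0.003 -0.003 0",
)

```text
time: 3.38
tool_pos: [0.4185, -0.1601, 0.0794]
tool_rot: [-0.001, 0.992, 0.13, -0.001]
contact_force: [-2.0, 0.9, 4.2]
gripper_width: 0.001
grasp_force: 2.0
```

Run:
```python
from h import *
s=st()
```

```text
t 3.38 tcp [ 0.4185 -0.1601  0.0794] R [[0.966, 0.258, -0.003], [0.258, -0.966, 0.002], [-0.002, -0.002, -1.0]] w 0.001 gf 2.0418917387723923 F [-2.   0.9  4.2] j [-0.53 -0.24  2.15  0.    1.23  0.78]
```

>>> jog_arm(
  motion="0 0 0 0.003 0 0 0; 0 0 0 0.004 0 0 0; 0 0 0 0.006 0 0 0; 0 0 0 0.006 0 0 0; 0 0 0 0.006 0 0 0",
)

```text
time: 4.0
tool_pos: [0.4189, -0.1603, 0.0778]
tool_rot: [-0.001, 0.992, 0.13, -0.001]
contact_force: [-5.1, 2.4, 13.9]
gripper_width: -0.002
grasp_force: 7.1
```

Run:
```python
from h import *
to([0.4205,-0.159,0.18]);to([0.466,-0.2557,0.18],np.radians(20))
to([0.466,-0.2557,0.18],np.radians(20.01))
```

```text
to [ 0.4205 -0.159   0.18  ] -> [0.0033, -0.0021, -0.2043]
to [ 0.466  -0.2557  0.18  ] -> [0.0414, 0.2082, -0.2048, -0.0, 0.002, 0.9884]
to [ 0.466  -0.2557  0.18  ] -> [0.0414, 0.2082, -0.2048, -0.0, 0.002, 0.9883]
```

>>> jog_arm(
  motion="0 0 0 -0.08 0 0 0; 0 0 0 -0.2 0 0 -0.12; 62 0.02 0.1 -0.205 0 0 -0.24; 62 0.041 0.208 -0.205 0 0 -0.36; 62 0.041 0.208 -0.205 0 0 -0.48",
)

```text
time: 4.62
tool_pos: [0.4657, -0.258, 0.1767]
tool_rot: [-0.002, 0.881, 0.472, -0.001]
contact_force: [-1.0, 0.1, 0.3]
gripper_width: 0.615
grasp_force: 0.0
```

Run:
```python
from h import *
to([0.466,-0.2557,0.14],np.radians(20))
```

```text
to [ 0.466  -0.2557  0.14  ] -> [0.0042, -0.0017, 0.0734, -0.003, -0.0008, -0.6239]
```

>>> jog_arm(
  motion="62 0 0 0 0 0 -0.12; 62 0 0 0 0 0 -0.24; 62 0 0 0 0 0 -0.36; 62 0 0 0 0 0 -0.48; 62 0 0 0 0 0 -0.59",
)

```text
time: 5.25
tool_pos: [0.4648, -0.2553, 0.1769]
tool_rot: [-0.002, 0.593, 0.805, -0.0]
contact_force: [0.8, 0.0, -0.9]
gripper_width: 0.619
grasp_force: 0.0
```

>>> jog_arm(
  motion="62 0 0 0 0 0 0; 62 0 0 0 0 0 0; 62 0 0 0 0 0 0; 62 0 0 0 0 0 0; 62 0 0 0 0 0 0",
)

```text
time: 5.88
tool_pos: [0.4644, -0.2549, 0.1762]
tool_rot: [-0.003, 0.596, 0.803, -0.0]
contact_force: [0.3, -0.2, -0.1]
gripper_width: 0.617
grasp_force: 0.0
```

Run:
```python
from h import *
st()
snap("wrist","w1.png");blanks("wrist")
print([(d["p"],np.round(d["at"],4)) for d in place_of("wrist","stop_top")])
blanks("top")
print([(d["p"],np.round(d["at"],4)) for d in place_of("top","stop_top")])
f=grab_frame("top");W=pts(f);im=f["color"].astype(int)
q=W[(im[...,0]>130)&(im[...,1]<70)&(im[...,2]<80)&(np.hypot(W[...,0]-.42,W[...,1]+.16)<.03)];print(q[:,2].max(),np.median(q[:,2]))
to([0.466,-0.2557,0.14],np.radians(20))
```

```text
t 5.88 tcp [ 0.4644 -0.2549  0.1762] R [[-0.29, 0.957, -0.006], [0.957, 0.29, 0.003], [0.005, -0.004, -1.0]] w 0.617 gf 0.0 F [ 0.3 -0.2 -0.1] j [-0.64 -0.13  1.89 -0.    1.39 -0.94]
wrist 0.87 px [259. 176.] c [ 464.3 -254.2] sz [40.  56.2] long axis deg -70.4 ztop 0.0303
wrist 0.77 px [299. 303.] c [ 516.8 -331.8] sz [ 39.  211.3] long axis deg -56.1 ztop 0.03
[(0.65, array([ 0.4182, -0.1621,  0.0796]))]
top 0.92 px [355. 187.] c [ 572.7 -416.7] sz [39.3 56.9] long axis deg -56.8 ztop 0.032
[(0.67, array([ 0.419, -0.158,  0.081]))]
0.517194034029277 0.5100264130331971
to [ 0.466  -0.2557  0.14  ] -> [-0.0029, 0.0029, 0.0725, -0.0028, -0.0032, -0.0361]
```

View pics/w1.png

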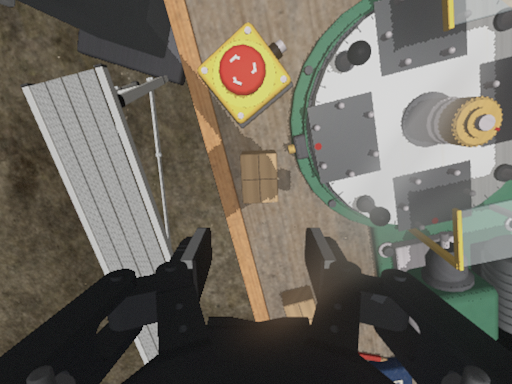

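The wrist view shows the button down at (243,70), the blank at (259,176), an empty front nest at (345,138) and the nut at (475,120). I'll grasp the blank now.

>>> jog_arm(
  motion="62 0 0.001 0.1 -0.002 -0.002 -0.036; 62 0 0.001 0.2 -0.002 -0.002 -0.036; 62 0 0.001 0.28 -0.002 -0.002 -0.036; 62 0 0.001 0.33 -0.002 -0.002 -0.036; 62 0 0.001 0.347 -0.002 -0.002 -0.036",
)

```text
time: 6.9
tool_pos: [0.4628, -0.2533, 0.0008]
tool_rot: [-0.003, 0.574, 0.819, 0.0]
contact_force: [-0.2, -0.3, 1.0]
gripper_width: 0.618
grasp_force: 0.0
```

>>> jog_arm(
  motion="62 0 0 0 0 0 0; 30 0 0 0 0 0 0; 30 0 0 0 0 0 0; 30 0 0 0 0 0 0; 30 0 0 0 0 0 0",
)

```text
time: 7.52
tool_pos: [0.4652, -0.2551, 0.0045]
tool_rot: [0.001, 0.574, 0.819, -0.0]
contact_force: [0.5, 0.8, 6.0]
gripper_width: 0.456
grasp_force: 62.0
```

Run:
```python
from h import *
st()
```

```text
t 7.53 tcp [ 0.4652 -0.2551  0.0045] R [[-0.342, 0.94, 0.001], [0.94, 0.342, -0.001], [-0.001, 0.001, -1.0]] w 0.456 gf 61.99320673942566 F [0.5 0.8 6. ] j [-0.64  0.09  1.99  0.    1.06 -0.99]
```

Run:
```python
from h import *
to([0.5325,-0.1865,0.15],np.radians(28.4))
```

```text
to [ 0.5325 -0.1865  0.15  ] -> [0.0826, 0.1736, -0.2909, 0.0003, 0.0006, -0.0978]
```

>>> jog_arm(
  motion="30 0 0 -0.1 0 0 0; 30 0 0 -0.2 0 0 0; 30 0 0 -0.29 0 0 -0.05; 30 0.05 0.1 -0.29 0 0 -0.098; 30 0.083 0.174 -0.29 0 0 -0.098",
)

```text
time: 8.15
tool_pos: [0.5328, -0.1848, 0.1488]
tool_rot: [-0.0, 0.512, 0.859, 0.0]
contact_force: [0.6, -0.1, -0.9]
gripper_width: 0.466
grasp_force: 40.6
```

>>> jog_arm(
  motion="30 0 0 0 0 0 0; 30 0 0 0 0 0 0; 30 0 0 0 0 0 0; 30 0 0 0 0 0 0; 30 0 0 0 0 0 0",
)

```text
time: 8.78
tool_pos: [0.5314, -0.1861, 0.1477]
tool_rot: [-0.001, 0.512, 0.859, 0.0]
contact_force: [-0.0, 1.1, -0.8]
gripper_width: 0.459
grasp_force: 66.0
```

```bash
cat >> h.py <<'E'
def machine(cams=("wrist","top","scene")):
    for c in cams:
        grab_frame(c)
        for n in("load_place","nest0","nut_grip","post0","boring_machine"):
            print(c,n,[(round(float(d["p"]),2),(np.round(d["at"],4)*1000).tolist()) for d in place_of(c,n)[:5]])
E
python3 - <<'E'
from h import *
st();snap("wrist","w2.png");machine();blanks("wrist")
E
```

```text
t 8.78 tcp [ 0.5314 -0.1861  0.1477] R [[-0.475, 0.88, -0.002], [0.88, 0.475, 0.001], [0.002, -0.001, -1.0]] w 0.459 gf 66.0286295413971 F [-0.   1.1 -0.8] j [-0.47 -0.03  1.84  0.    1.33 -0.96]
wrist load_place [(0.86, [535.1, -183.4, 46.0])]
wrist nest0 [(0.95, [648.5999999999999, -214.0, 48.2]), (0.77, [534.3, -191.39999999999998, 49.2]), (0.67, [674.6999999999999, -103.4, 46.9]), (0.62, [603.9, -144.7, 101.0]), (0.56, [563.0, -71.7, 47.800000000000004])]
wrist nut_grip [(0.59, [604.9, -145.6, 100.2])]
wrist post0 [(0.68, [624.3, -51.2, 81.60000000000001]), (0.62, [508.2, -119.7, 76.39999999999999]), (0.61, [645.9, -215.79999999999998, 50.9]), (0.55, [701.4, -172.3, 84.3])]
wrist boring_machine [(0.6, [602.4000000000001, -148.60000000000002, -3.7])]
top load_place [(0.61, [625.8000000000001, -51.8, 82.3])]
top nest0 [(0.87, [558.6999999999999, -76.0, 46.300000000000004]), (0.81, [646.4, -216.79999999999998, 42.5]), (0.75, [675.4, -105.0, 45.8])]
top nut_grip []
top post0 [(0.85, [580.0999999999999, -245.29999999999998, 85.0]), (0.77, [626.1999999999999, -48.800000000000004, 82.69999999999999]), (0.68, [703.4, -175.3, 85.3]), (0.68, [514.7, -121.80000000000001, 83.2]), (0.31, [423.3, -155.79999999999998, 79.8])]
top boring_machine []
scene load_place [(0.68, [531.3, -187.1, 47.5])]
scene nest0 [(0.82, [672.2, -102.0, 44.4]), (0.75, [647.1, -219.0, 49.4]), (0.66, [561.5, -73.80000000000001, 47.7]), (0.65, [531.6999999999999, -185.70000000000002, 46.4]), (0.27, [576.8, -243.60000000000002, 82.5])]
scene nut_grip [(0.38, [602.8, -145.7, 101.4])]
scene post0 [(0.93, [696.0, -172.0, 85.8]), (0.88, [576.9, -245.79999999999998, 84.2]), (0.78, [507.2, -121.6, 86.2]), (0.69, [628.4, -52.699999999999996, 81.10000000000001])]
scene boring_machine [(0.62, [597.8, -149.29999999999998, 2.0])]
wrist 0.74 px [257. 250.] c [ 531.1 -184.6] sz [40.2 56.6] long axis deg -62.0 ztop 0.1732
```

View pics/w2.png

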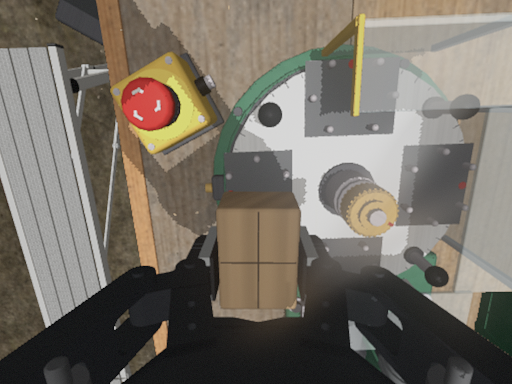

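The wrist view shows the blank held square at (258,250). The front nest plate is at (258,170), the front-left post at (270,115) and the nut at (370,210). The fitted axis is (0.6033,-0.1448) with yaw 30.8°.

Run:
```python
from h import *
to([0.5331,-0.1872,0.0595],np.radians(30.8))
```

```text
to [ 0.5331 -0.1872  0.0595] -> [-0.0045, 0.001, 0.1765, -0.0005, -0.0013, -0.0277]
```

>>> jog_arm(
  motion="30 -0.0045 0.001 0.05 0 -0.001 -0.028; 30 -0.0045 0.001 0.1 0 -0.001 -0.028; 30 -0.0045 0.001 0.14 0 -0.001 -0.028; 30 -0.0045 0.001 0.165 0 -0.001 -0.028; 30 -0.0045 0.001 0.175 0 -0.001 -0.028",
)

```text
time: 10.45
tool_pos: [0.5329, -0.1871, 0.0595]
tool_rot: [-0.001, 0.494, 0.87, -0.0]
contact_force: [-0.5, -0.6, -0.0]
gripper_width: 0.457
grasp_force: 66.2
```

Run:
```python
from h import *
st();to([0.5331,-0.1872,0.051],np.radians(30.8))
```

```text
t 10.45 tcp [ 0.5329 -0.1871  0.0595] R [[-0.512, 0.859, -0.002], [0.859, 0.512, 0.0], [0.001, -0.001, -1.0]] w 0.457 gf 66.1547863483429 F [-0.5 -0.6 -0. ] j [-0.47  0.08  1.89 -0.    1.18 -1.01]
to [ 0.5331 -0.1872  0.051 ] -> [-0.0004, 0.0003, 0.0169, -0.0009, -0.0008, 0.0003]
```

>>> jog_arm(
  motion="30 0 0 0.006 0 0 0; 30 0 0 0.012 0 0 0; 30 0 0 0.016 0 0 0; 30 0 0 0.016 0 0 0; 30 0 0 0.016 0 0 0",
)

```text
time: 11.08
tool_pos: [0.5332, -0.1873, 0.0524]
tool_rot: [-0.0, 0.494, 0.87, -0.0]
contact_force: [0.3, -0.7, -1.0]
gripper_width: 0.457
grasp_force: 66.2
```

>>> jog_arm(
  motion="30 0 0 0.002 0 0 0; 60 0 0 0.002 0 0 0; 60 0 0 0.002 0 0 0; 60 0 0 -0.05 0 0 0; 60 0 0 -0.13 0 0 0",
)

```text
time: 11.7
tool_pos: [0.5319, -0.1866, 0.1163]
tool_rot: [-0.002, 0.494, 0.87, -0.0]
contact_force: [0.3, -0.2, -0.5]
gripper_width: 0.597
grasp_force: 0.0
```

>>> jog_arm(
  motion="0 0 0 -0.06 0 0 0; 0 0 0 -0.06 0 0 0; 0 0 0 -0.06 0 0 0; 0 0 0 -0.06 0 0 0; 0 0 0 -0.06 0 0 0",
)

```text
time: 12.32
tool_pos: [0.5325, -0.1869, 0.1457]
tool_rot: [-0.002, 0.494, 0.87, -0.0]
contact_force: [0.3, 0.4, 0.0]
gripper_width: 0.0
grasp_force: 0.0
```

```bash
cat >> h.py <<'E'
AX=np.array([0.6033,-0.1448]);YAW=30.8
def mach(x,y): # machine mm -> world
    a=np.radians(YAW);return AX+np.array([x*np.cos(a)-y*np.sin(a),x*np.sin(a)+y*np.cos(a)])/1000
def pol(r,deg):
    a=np.radians(deg);return mach(r*np.cos(a),r*np.sin(a))
E
python3 - <<'E'
from h import *
st();snap("wrist","w3.png");blanks("wrist")
f=grab_frame("top");blanks("top");blanks("scene")
p=pol(100,116); print(p); to([*p,.14]);to([*p,.078])
for a in range(116,215,14): to([*pol(100,a),.078])
E
```

```text
t 12.32 tcp [ 0.5325 -0.1869  0.1457] R [[-0.512, 0.859, -0.003], [0.859, 0.512, 0.001], [0.003, -0.002, -1.0]] w 0.0 gf 0.0 F [0.3 0.4 0. ] j [-0.47 -0.02  1.83 -0.    1.33 -1.01]
wrist 0.81 px [258. 195.] c [ 532.4 -186.1] sz [39.8 55.7] long axis deg -59.0 ztop 0.0762
top 0.63 px [356. 187.] c [ 572.2 -416.3] sz [39.7 55.3] long axis deg -54.7 ztop 0.0319
top 0.37 px [266. 144.] c [ 636.5 -200.5] sz [240.2 379.4] long axis deg -58.9 ztop 0.1095
scene 0.79 px [309. 258.] c [ 575.4 -418.5] sz [39.9 54.8] long axis deg -52.7 ztop 0.0304
scene 0.77 px [248. 199.] c [ 535.2 -188.9] sz [41.8 55.8] long axis deg -61.8 ztop 0.0765
[ 0.51962357 -0.09004368]
to [ 0.5196 -0.09    0.14  ] -> [0.1809, 0.0763, 0.0145]
to [ 0.5196 -0.09    0.078 ] -> [0.1808, 0.0763, 0.1385]
to [ 0.5196 -0.09    0.078 ] -> [0.1808, 0.0763, 0.1385]
to [ 0.5089 -0.1119  0.078 ] -> [0.1543, 0.0355, 0.1385]
to [ 0.5037 -0.1357  0.078 ] -> [0.1186, 0.0022, 0.1385]
to [ 0.5045 -0.1601  0.078 ] -> [0.076, -0.0215, 0.1385]
to [ 0.5111 -0.1836  0.078 ] -> [0.0289, -0.0341, 0.1385]
to [ 0.5232 -0.2047  0.078 ] -> [-0.0198, -0.035, 0.1385]
to [ 0.5401 -0.2223  0.078 ] -> [-0.0673, -0.024, 0.1385]
to [ 0.5607 -0.2353  0.078 ] -> [-0.1108, -0.0019, 0.1384]
```

View pics/w3.png

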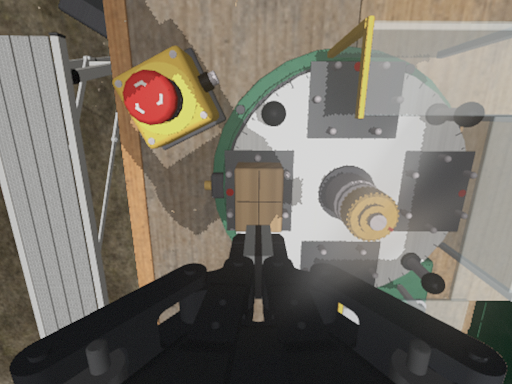

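The blank is seated between the pins at (258,200) and the table is still at its detent. Before pushing, I'll check the shut fingers' profile against the guard.

Run:
```python
from h import *
s=state();f=grab_frame("wrist");W=pts(f).reshape(-1,3);W=W[np.isfinite(W[:,0])]
L=rot(s).inv().apply(W-s["tool_pos"])
L=L[(np.abs(L[:,0])<.08)&(np.abs(L[:,1])<.1)]*1000
for z in range(5,-120,-10):
    q=L[(L[:,2]<z)&(L[:,2]>=z-10)]
    if len(q):print(z,len(q),q.min(0).round(),q.max(0).round())
```

```text
5 44 [11. -6. -5.] [12.  6. -1.]
-5 371 [  7. -13. -15.] [13. 13. -5.]
-15 493 [  7. -14. -25.] [ 12.  14. -15.]
-25 463 [  7. -14. -35.] [ 12.  14. -25.]
-35 961 [-10. -29. -45.] [ 15.  29. -35.]
-45 3209 [-11. -38. -55.] [ 15.  38. -45.]
-55 4767 [ -8. -46. -65.] [ 18.  46. -55.]
-65 6991 [ -8. -55. -75.] [ 19.  54. -65.]
-75 9870 [ -7. -61. -85.] [ 19.  62. -75.]
-85 13856 [  1. -62. -95.] [ 22.  62. -85.]
-95 3177 [  13.  -20. -102.] [ 22.  24. -95.]
```

Run:
```python
from h import *
o=pol(100,119);ax=rot(state())
to([*o,.14],np.radians(YAW))
for a in range(124,205,8):
    d=np.append(pol(100,a)-o,0); print(a,np.round(ax.inv().apply(d)/.5,3))
```

```text
to [ 0.5169 -0.0945  0.14  ] -> [0.176, 0.067, 0.0146, -0.0005, -0.0003, 0.0003]
124 [-0.009 -0.015  0.   ]
132 [-0.026 -0.037  0.   ]
140 [-0.046 -0.056  0.   ]
148 [-0.069 -0.073  0.   ]
156 [-0.094 -0.086  0.   ]
164 [-0.12  -0.095  0.   ]
172 [-0.147 -0.101  0.   ]
180 [-0.175 -0.103  0.   ]
188 [-0.203 -0.101 -0.   ]
196 [-0.23  -0.095 -0.   ]
204 [-0.256 -0.086 -0.   ]
```

>>> jog_arm(
  motion="0 0.1 0.04 0 0 0 0; 0 0.176 0.067 0 0 0 0; 0 0.176 0.067 0.05 0 0 0; 0 0.176 0.067 0.136 0 0 0; 0 0.176 0.067 0.136 0 0 0",
)

```text
time: 13.4
tool_pos: [0.5138, -0.0933, 0.0757]
tool_rot: [-0.004, 0.494, 0.87, -0.001]
contact_force: [-0.2, 0.0, -0.3]
gripper_width: 0.003
grasp_force: 0.0
```

>>> jog_arm(
  motion="0 -0.009 -0.015 0 0 0 0; 0 -0.026 -0.037 0 0 0 0; 0 -0.046 -0.056 0 0 0 0; 0 -0.069 -0.073 0 0 0 0; 0 -0.094 -0.086 0 0 0 0",
)

```text
time: 14.02
tool_pos: [0.5067, -0.1563, 0.0821]
tool_rot: [0.002, 0.494, 0.869, 0.003]
contact_force: [4.4, 8.0, 0.3]
gripper_width: 0.002
grasp_force: 3.6
```

Run:
```python
from h import *
st()
for a in (164,172,180,188,196,204): to([*pol(100,a),.079])
f=grab_frame("top")
print([(round(d["p"],2),np.round(d["at"],3)) for d in place_of("top","post0")])
```

```text
t 14.03 tcp [ 0.5067 -0.1563  0.0821] R [[-0.512, 0.859, 0.007], [0.859, 0.512, 0.003], [-0.001, 0.007, -1.0]] w 0.002 gf 3.6258266866207123 F [4.4 8.  0.3] j [-0.44 -0.03  1.96  0.01  1.21 -0.98]
to [ 0.5066 -0.1703  0.079 ] -> [-0.024, -0.0145, 0.0061]
to [ 0.5111 -0.1836  0.079 ] -> [-0.0513, -0.0203, 0.0061]
to [ 0.5174 -0.196   0.079 ] -> [-0.0791, -0.0222, 0.0061]
to [ 0.5254 -0.2075  0.079 ] -> [-0.107, -0.0203, 0.0062]
to [ 0.5348 -0.2177  0.079 ] -> [-0.1342, -0.0145, 0.0062]
to [ 0.5457 -0.2265  0.079 ] -> [-0.1605, -0.0049, 0.0063]
[(0.92, array([ 0.631, -0.24 ,  0.081])), (0.87, array([ 0.572, -0.05 ,  0.085])), (0.65, array([ 0.701, -0.118,  0.083]))]
```

>>> jog_arm(
  motion="0 -0.024 -0.012 0.003 0 0 0; 0 -0.051 -0.02 0.006 0 0 0; 0 -0.079 -0.022 0.006 0 0 0; 0 -0.107 -0.02 0.006 0 0 0; 0 -0.134 -0.014 0.006 0 0 0",
)

```text
time: 14.75
tool_pos: [0.5329, -0.2194, 0.0763]
tool_rot: [-0.0, 0.494, 0.87, -0.001]
contact_force: [0.8, 0.4, 0.3]
gripper_width: 0.003
grasp_force: 0.0
```

>>> jog_arm(
  motion="0 -0.025 0.007 0 0 0 0; 0 -0.025 0.007 0 0 0 0; 0 -0.02 0.007 0 0 0 0; 0 0 0 0 0 0 0; 0 0 0 -0.14 0 0 0",
)

```text
time: 15.38
tool_pos: [0.527, -0.2145, 0.1323]
tool_rot: [-0.008, 0.493, 0.87, -0.0]
contact_force: [1.5, -0.3, 0.7]
gripper_width: -0.001
grasp_force: 0.0
```

Run:
```python
from h import *
st()
machine(("top","scene"));blanks("top");blanks("scene")
snap("top","t4.png",(170,90,400,290),3)
```

```text
t 15.38 tcp [ 0.527  -0.2145  0.1323] R [[-0.513, 0.858, -0.014], [0.858, 0.513, 0.007], [0.013, -0.008, -1.0]] w -0.001 gf 0.0 F [ 1.5 -0.3  0.7] j [-0.52  0.01  1.82 -0.    1.32 -1.06]
top load_place [(0.73, [531.5999999999999, -190.8, 43.4])]
top nest0 [(0.97, [559.6, -72.5, 45.199999999999996]), (0.89, [678.2, -105.1, 44.2]), (0.82, [530.2, -185.1, 44.900000000000006]), (0.55, [646.2, -213.2, 41.5]), (0.41, [699.8, -170.5, 81.19999999999999])]
top nut_grip [(0.45, [605.4000000000001, -148.10000000000002, 101.1])]
top post0 [(0.97, [505.4, -121.6, 83.9]), (0.81, [697.9, -168.9, 83.7]), (0.81, [631.4, -52.3, 85.2])]
top boring_machine [(0.96, [598.8, -145.6, 4.5])]
scene load_place [(0.94, [531.3, -191.1, 45.699999999999996]), (0.24, [559.6999999999999, -75.2, 48.5])]
scene nest0 [(0.93, [533.4, -183.9, 45.699999999999996]), (0.86, [641.2, -218.6, 43.7]), (0.78, [561.1, -72.5, 43.9]), (0.61, [678.3000000000001, -109.8, 50.6])]
scene nut_grip [(0.67, [606.7, -146.4, 103.1]), (0.44, [533.2, 115.1, 1.1])]
scene post0 [(0.85, [578.3000000000001, -241.4, 86.4]), (0.82, [507.49999999999994, -122.6, 80.9]), (0.58, [698.8, -169.7, 81.60000000000001]), (0.57, [623.1999999999999, -52.5, 87.0]), (0.41, [574.6, -419.4, 15.4])]
scene boring_machine [(0.78, [597.3000000000001, -146.7, -1.0]), (0.57, [639.1, -218.79999999999998, 60.699999999999996]), (0.36, [534.6999999999999, -187.1, 48.300000000000004])]
top 0.69 px [356. 187.] c [ 572.5 -417.1] sz [40. 57.] long axis deg -55.6 ztop 0.0319
scene 0.7 px [308. 258.] c [ 576.1 -418.6] sz [41.9 53.5] long axis deg -56.7 ztop 0.0306
scene 0.5 px [285. 193.] c [ 641.  -226.7] sz [40.3 49.1] long axis deg -58.7 ztop 0.0765
scene 0.26 px [257. 193.] c [ 596. -149.] sz [209.7 199.5] long axis deg 69.0 ztop 0.0531
```

View pics/t4.png

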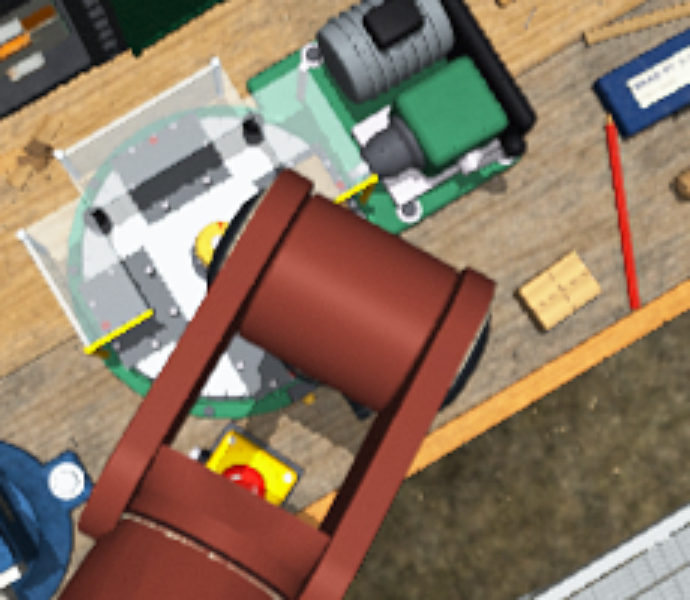

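The enlarged top view shows the table indexed, blank 1 under the guard at (320,185), blank 2 at (558,290) and the pencil at (622,210).

Run:
```python
from h import *
to([.5745,-.4173,.17],np.radians(34.3))
```

```text
to [ 0.5745 -0.4173  0.17  ] -> [-0.3855, -0.1319, -0.063, -0.0006, -0.0005, -0.0404]
```

>>> jog_arm(
  motion="62 0 0 -0.063 0 0 0; 62 -0.1 -0.03 -0.063 0 0 -0.02; 62 -0.2 -0.06 -0.063 0 0 -0.04; 62 -0.3 -0.1 -0.063 0 0 -0.04; 62 -0.385 -0.131 -0.063 0 0 -0.04",
)

```text
time: 16.85
tool_pos: [0.5749, -0.4189, 0.1701]
tool_rot: [-0.0, 0.468, 0.884, -0.0]
contact_force: [0.3, 0.7, 0.6]
gripper_width: 0.62
grasp_force: 0.0
```

>>> jog_arm(
  motion="62 0 0 0 0 0 0; 62 0 0 0 0 0 0; 62 0 0 0 0 0 0; 62 0 0 0 0 0 0; 62 0 0 0 0 0 0",
)

```text
time: 17.48
tool_pos: [0.5749, -0.4162, 0.1704]
tool_rot: [-0.0, 0.467, 0.884, -0.0]
contact_force: [-0.1, 0.3, 0.5]
gripper_width: 0.622
grasp_force: 0.0
```

Run:
```python
from h import *
st()
blanks("wrist")
to([.5745,-.4173,.0025],np.radians(34.5))
```

```text
t 17.48 tcp [ 0.5749 -0.4162  0.1704] R [[-0.564, 0.826, -0.001], [0.826, 0.564, -0.0], [0.0, -0.001, -1.0]] w 0.622 gf 0.0 F [-0.1  0.3  0.5] j [-0.73  0.29  1.45 -0.    1.4  -1.33]
wrist 0.7 px [257. 177.] c [ 573.6 -416.1] sz [39.8 55.7] long axis deg -55.6 ztop 0.0303
wrist 0.62 px [449.  40.] c [ 632.5 -222.9] sz [31.9 40.2] long axis deg -59.6 ztop 0.0762
to [ 0.5745 -0.4173  0.0025] -> [-0.001, -0.0012, 0.3357, -0.0005, -0.0002, -0.0025]
```

>>> jog_arm(
  motion="62 0 -0.002 0.1 0 0 0; 62 0 -0.002 0.2 0 0 0; 62 0 -0.002 0.28 0 0 0; 62 0 -0.002 0.32 0 0 0; 62 0 -0.002 0.335 0 0 0",
)

```text
time: 18.2
tool_pos: [0.5735, -0.4172, 0.0018]
tool_rot: [-0.001, 0.467, 0.884, -0.0]
contact_force: [0.8, -0.3, 0.1]
gripper_width: 0.617
grasp_force: 0.0
```

>>> jog_arm(
  motion="62 0 0 0 0 0 0; 30 0 0 0 0 0 0; 30 0 0 0 0 0 0; 30 0 0 0 0 0 0; 30 0 0 0 0 0 0",
)

```text
time: 18.82
tool_pos: [0.5752, -0.4187, 0.0053]
tool_rot: [0.002, 0.467, 0.884, -0.001]
contact_force: [-0.8, -0.4, 6.4]
gripper_width: 0.454
grasp_force: 62.6
```

Run:
```python
from h import *
st();to([0.5331,-0.1872,0.15],np.radians(30.8))
```

```text
t 18.82 tcp [ 0.5752 -0.4187  0.0053] R [[-0.563, 0.826, 0.002], [0.826, 0.563, -0.003], [-0.004, 0.0, -1.0]] w 0.454 gf 62.64418959617615 F [-0.8 -0.4  6.4] j [-0.73  0.46  1.53 -0.    1.15 -1.33]
to [ 0.5331 -0.1872  0.15  ] -> [0.429, 0.1912, -0.2909, 0.0002, 0.0024, 0.0403]
```

>>> jog_arm(
  motion="30 0 0 -0.1 0 0 0; 30 0 0 -0.2 0 0 0; 30 0.03 0.02 -0.3 0 0 0; 30 0.14 0.07 -0.3 0 0 0.02; 30 0.25 0.12 -0.3 0 0.001 0.04",
)

```text
time: 19.45
tool_pos: [0.553, -0.2793, 0.1538]
tool_rot: [-0.0, 0.495, 0.869, 0.0]
contact_force: [0.2, 0.8, -0.6]
gripper_width: 0.455
grasp_force: 62.0
```

Run:
```python
from h import *
st();to([0.5331,-0.1872,0.15],np.radians(30.8))
```

```text
t 19.45 tcp [ 0.553  -0.2793  0.1538] R [[-0.511, 0.86, -0.0], [0.86, 0.511, 0.001], [0.001, 0.0, -1.0]] w 0.455 gf 61.99628949165344 F [ 0.2  0.8 -0.6] j [-0.59  0.1   1.7   0.    1.35 -1.12]
to [ 0.5331 -0.1872  0.15  ] -> [0.1787, 0.0598, 0.0077, 0.0001, -0.0004, -0.0011]
```

>>> jog_arm(
  motion="30 0.09 0.03 0 0 0 0; 30 0.178 0.06 0.007 0 0 0; 30 0.178 0.06 0.007 0 0 0; 30 0.178 0.06 0.007 0 0 0; 30 0.178 0.06 0.007 0 0 0",
)

```text
time: 20.08
tool_pos: [0.5336, -0.1896, 0.1496]
tool_rot: [-0.001, 0.494, 0.869, 0.0]
contact_force: [0.4, -0.4, -0.4]
gripper_width: 0.454
grasp_force: 62.0
```

Run:
```python
from h import *
st();blanks("wrist");machine(("wrist",));to([0.5331,-0.1872,0.0595],np.radians(30.8))
```

```text
t 20.07 tcp [ 0.5336 -0.1896  0.1496] R [[-0.511, 0.859, -0.001], [0.859, 0.511, 0.001], [0.001, -0.001, -1.0]] w 0.454 gf 61.98243498802185 F [ 0.4 -0.4 -0.4] j [-0.47 -0.02  1.83  0.    1.34 -1.01]
wrist 0.91 px [257. 247.] c [ 532.  -187.2] sz [39.9 56.6] long axis deg -59.2 ztop 0.1744
wrist 0.8 px [352. 259.] c [ 603.3 -182.8] sz [ 28.4 104.5] long axis deg -18.4 ztop 0.0758
wrist 0.24 px [390. 152.] c [ 610.9 -132.6] sz [195.3 242.2] long axis deg -36.1 ztop 0.1081
wrist load_place [(0.86, [529.6999999999999, -186.0, 44.8])]
wrist nest0 [(0.82, [533.3, -185.0, 49.099999999999994]), (0.73, [563.5, -76.5, 44.0]), (0.69, [673.6999999999999, -105.0, 48.800000000000004])]
wrist nut_grip [(0.93, [603.0, -143.4, 99.3]), (0.64, [536.0, -184.79999999999998, 46.699999999999996])]
wrist post0 [(0.77, [629.1, -49.3, 85.5]), (0.68, [508.90000000000003, -122.6, 84.6]), (0.65, [696.8, -171.7, 83.2])]
wrist boring_machine [(0.85, [601.6, -149.4, 0.8])]
to [ 0.5331 -0.1872  0.0595] -> [0.0025, 0.0015, 0.1796, -0.0007, -0.0014, 0.0001]
```

>>> jog_arm(
  motion="30 0 0.001 0.05 0 -0.001 0; 30 0 0.001 0.1 0 -0.001 0; 30 0 0.001 0.14 0 -0.001 0; 30 0 0.001 0.168 0 -0.001 0; 30 0 0.001 0.177 0 -0.001 0",
)

```text
time: 21.1
tool_pos: [0.5332, -0.188, 0.0598]
tool_rot: [-0.001, 0.494, 0.87, -0.0]
contact_force: [-0.2, 0.4, -0.7]
gripper_width: 0.453
grasp_force: 62.0
```

>>> jog_arm(
  motion="30 0 0 0.006 0 0 0; 30 0 0 0.012 0 0 0; 30 0 0 0.014 0 0 0; 30 0 0 0.014 0 0 0; 30 0 0 0.014 0 0 0",
)

```text
time: 21.72
tool_pos: [0.5337, -0.1882, 0.0541]
tool_rot: [-0.0, 0.494, 0.87, -0.0]
contact_force: [0.8, -1.0, -1.1]
gripper_width: 0.453
grasp_force: 62.0
```

Run:
```python
from h import *
st()
```

```text
t 21.73 tcp [ 0.5337 -0.1882  0.0541] R [[-0.512, 0.859, -0.001], [0.859, 0.512, -0.0], [0.0, -0.001, -1.0]] w 0.453 gf 61.98210954666138 F [ 0.8 -1.  -1.1] j [-0.47  0.09  1.89 -0.    1.16 -1.01]
```

>>> jog_arm(
  motion="30 0 0 0.005 0 0 0; 30 0 0 0.005 0 0 0; 60 0 0 0.005 0 0 0; 60 0 0 0.005 0 0 0; 60 0 0 -0.05 0 0 0",
)

```text
time: 22.35
tool_pos: [0.5316, -0.1872, 0.0765]
tool_rot: [-0.003, 0.494, 0.87, -0.0]
contact_force: [0.7, -1.4, -0.1]
gripper_width: 0.602
grasp_force: 0.0
```

>>> jog_arm(
  motion="60 0 0 -0.07 0 0 0; 20 0 0 -0.14 0 0 0; 0 0 0 -0.14 0 0 0; 0 0 0 -0.14 0 0 0; 0 0 0 -0.14 0 0 0",
)

```text
time: 22.98
tool_pos: [0.5326, -0.1876, 0.1468]
tool_rot: [-0.002, 0.494, 0.87, -0.0]
contact_force: [0.9, 0.0, 1.0]
gripper_width: 0.001
grasp_force: 0.0
```

Run:
```python
from h import *
st();snap("wrist","w5.png");blanks("wrist");to([*pol(100,119),.14],np.radians(YAW))
print([(round(d["p"],2),np.round(d["at"],4)) for d in place_of("wrist","stop_top")])
```

```text
t 22.98 tcp [ 0.5326 -0.1876  0.1468] R [[-0.512, 0.859, -0.004], [0.859, 0.512, 0.001], [0.003, -0.003, -1.0]] w 0.001 gf 0.0 F [0.9 0.  1. ] j [-0.47 -0.02  1.83 -0.    1.33 -1.01]
wrist 0.85 px [258. 194.] c [ 531.8 -185.5] sz [40.1 55.2] long axis deg -59.4 ztop 0.0762
wrist 0.82 px [350. 264.] c [ 604.5 -192.8] sz [ 33.  124.4] long axis deg -10.7 ztop 0.0757
wrist 0.58 px [356. 170.] c [ 602.9 -140.9] sz [192.6 226.2] long axis deg -2.1 ztop 0.0505
to [ 0.5169 -0.0945  0.14  ] -> [0.1768, 0.068, 0.0153, -0.0014, -0.0016, 0.0003]
[(0.72, array([ 0.4232, -0.1616,  0.0793])), (0.46, array([ 0.6739, -0.1034,  0.0467]))]
```

View pics/w5.png

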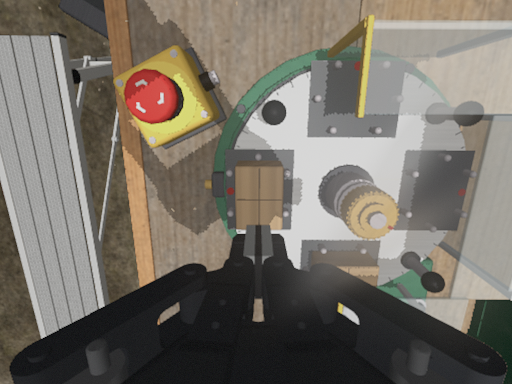

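The view shows blank 2 seated at (258,197) and blank 1 in the right-hand nest at (343,260), with the button still down. I'll repeat the push.

>>> jog_arm(
  motion="0 0.1 0.04 0 0 0 0; 0 0.176 0.067 0 0 0 0; 0 0.176 0.067 0.05 0 0 0; 0 0.176 0.067 0.136 0 0 0; 0 0.176 0.067 0.136 0 0 0",
)

```text
time: 23.8
tool_pos: [0.514, -0.0942, 0.0769]
tool_rot: [-0.005, 0.494, 0.87, -0.001]
contact_force: [0.7, -1.1, -0.5]
gripper_width: -0.003
grasp_force: 0.0
```

>>> jog_arm(
  motion="0 -0.009 -0.015 0 0 0 0; 0 -0.026 -0.037 0 0 0 0; 0 -0.046 -0.056 0 0 0 0; 0 -0.069 -0.073 0 0 0 0; 0 -0.094 -0.086 0 0 0 0",
)

```text
time: 24.42
tool_pos: [0.5078, -0.1574, 0.0842]
tool_rot: [0.003, 0.494, 0.869, 0.003]
contact_force: [6.4, 8.0, 0.3]
gripper_width: -0.002
grasp_force: 3.9
```

>>> jog_arm(
  motion="0 -0.024 -0.012 0.003 0 0 0; 0 -0.051 -0.02 0.006 0 0 0; 0 -0.079 -0.022 0.006 0 0 0; 0 -0.107 -0.02 0.006 0 0 0; 0 -0.134 -0.014 0.006 0 0 0",
)

```text
time: 25.05
tool_pos: [0.5333, -0.2203, 0.0779]
tool_rot: [-0.0, 0.494, 0.869, -0.001]
contact_force: [0.5, 0.1, 0.1]
gripper_width: 0.003
grasp_force: 0.0
```

>>> jog_arm(
  motion="0 -0.025 0.007 0 0 0 0; 0 -0.025 0.007 0 0 0 0; 0 -0.02 0.007 0 0 0 0; 0 0 0 0 0 0 0; 0 0 0 -0.15 0 0 0",
)

```text
time: 25.68
tool_pos: [0.5274, -0.2154, 0.1339]
tool_rot: [-0.008, 0.493, 0.87, -0.0]
contact_force: [-0.0, -1.2, 0.1]
gripper_width: 0.004
grasp_force: 0.0
```

Run:
```python
from h import *
st();machine(("top","scene"));blanks("scene")
to([*AX,.19],np.radians(YAW))
```

```text
t 25.68 tcp [ 0.5274 -0.2154  0.1339] R [[-0.513, 0.858, -0.014], [0.858, 0.513, 0.007], [0.014, -0.008, -1.0]] w 0.004 gf 0.0 F [-0.  -1.2  0.1] j [-0.52  0.01  1.82 -0.    1.32 -1.06]
top load_place [(0.66, [532.4, -188.79999999999998, 46.4]), (0.5, [701.3000000000001, -169.9, 79.60000000000001]), (0.5, [421.70000000000005, -158.79999999999998, -4.3])]
top nest0 [(0.93, [676.1, -104.2, 42.9]), (0.85, [567.8, -76.8, 42.7]), (0.63, [644.2, -211.7, 45.699999999999996])]
top nut_grip [(0.65, [530.5, -190.6, 41.9]), (0.6, [603.4000000000001, -147.29999999999998, 96.10000000000001])]
top post0 [(0.87, [700.0999999999999, -169.2, 80.9]), (0.84, [508.4, -123.5, 83.3]), (0.74, [626.1999999999999, -51.0, 81.8]), (0.46, [637.2, -472.1, -1.5])]
top boring_machine [(0.93, [600.7, -145.5, 3.6])]
scene load_place [(0.62, [536.0, -187.20000000000002, 49.6]), (0.57, [532.5999999999999, 110.0, -1.2])]
scene nest0 [(0.89, [562.2, -80.3, 49.6]), (0.79, [646.1, -214.2, 44.2]), (0.76, [529.2, -186.9, 45.3]), (0.68, [670.6, -103.0, 47.4]), (0.17, [643.8000000000001, -475.3, 3.8])]
scene nut_grip [(0.5, [604.1, -146.8, 102.8]), (0.47, [699.5, -172.0, 85.0])]
scene post0 [(0.94, [699.1, -169.3, 87.5]), (0.81, [503.49999999999994, -120.1, 86.7]), (0.75, [626.9, -45.6, 82.9]), (0.59, [577.9, -243.0, 82.19999999999999]), (0.5, [644.5, -216.9, 45.199999999999996])]
scene boring_machine [(0.72, [598.9, -147.4, -1.5])]
scene 0.61 px [285. 193.] c [ 638.2 -223.6] sz [41.6 41.3] long axis deg 30.1 ztop 0.0764
scene 0.33 px [285. 194.] c [ 647.8 -198.1] sz [228.4 376.5] long axis deg -59.6 ztop 0.1073
to [ 0.6033 -0.1448  0.19  ] -> [0.0548, 0.1973, -0.1006, -0.0009, -0.0009, 0.0002]
```

>>> jog_arm(
  motion="70 0 0 -0.05 0 0 0; 70 0 0.05 -0.1 0 0 -0.12; 70 0.025 0.1 -0.1 0 0 -0.24; 70 0.055 0.15 -0.1 0 0 -0.36; 70 0.055 0.197 -0.1 0 0 -0.48",
)

```text
time: 27.0
tool_pos: [0.6037, -0.1437, 0.1902]
tool_rot: [-0.001, 0.152, 0.988, -0.0]
contact_force: [-0.1, -0.1, 0.0]
gripper_width: 0.699
grasp_force: 0.0
```

>>> jog_arm(
  motion="70 0 0 0 0 0 -0.12; 70 0 0 0 0 0 -0.24; 70 0 0 0 0 0 -0.36; 70 0 0 0 0 0 -0.48; 70 0 0 0 0 0 -0.6",
)

```text
time: 27.62
tool_pos: [0.6033, -0.1449, 0.19]
tool_rot: [-0.001, -0.292, 0.956, 0.0]
contact_force: [0.2, -0.2, 0.1]
gripper_width: 0.7
grasp_force: 0.0
```

Run:
```python
from h import *
st();f=snap("wrist","w6.png");W=pts(f).reshape(-1,3)
print([(round(d["p"],2),np.round(d["at"],4)) for d in place_of("wrist","nut_grip")])
r=np.hypot(W[:,0]-AX[0],W[:,1]-AX[1])
for z in range(125,45,-5):
    q=W[(r<.045)&(W[:,2]*1000<z)&(W[:,2]*1000>=z-5)]
    if len(q)>3:print(z,len(q),q[:,:2].min(0).round(4),q[:,:2].max(0).round(4))
to([*AX,.087])
```

```text
t 27.62 tcp [ 0.6033 -0.1449  0.19  ] R [[-0.829, -0.559, -0.001], [-0.559, 0.829, 0.0], [0.001, 0.001, -1.0]] w 0.7 gf 0.0 F [ 0.2 -0.2  0.1] j [-0.36  0.07  1.66 -0.    1.41 -2.52]
[(0.74, array([ 0.6043, -0.1418,  0.0996])), (0.46, array([ 4.197e-01, -1.588e-01,  2.000e-04]))]
120 154 [ 0.5976 -0.1513] [ 0.6089 -0.1404]
115 501 [ 0.5873 -0.1623] [ 0.6199 -0.13  ]
110 689 [ 0.5847 -0.1643] [ 0.622  -0.1271]
105 57 [ 0.5847 -0.1641] [ 0.6114 -0.1298]
100 47 [ 0.5846 -0.1642] [ 0.6047 -0.1345]
95 33 [ 0.5846 -0.1642] [ 0.6081 -0.135 ]
90 61 [ 0.5846 -0.1643] [ 0.6053 -0.1366]
85 33 [ 0.5845 -0.1644] [ 0.6103 -0.1367]
80 103 [ 0.5839 -0.1652] [ 0.6112 -0.1304]
75 34 [ 0.5837 -0.1653] [ 0.6062 -0.1345]
70 33 [ 0.5837 -0.1652] [ 0.6037 -0.1339]
65 32 [ 0.5836 -0.1654] [ 0.6056 -0.1371]
60 28 [ 0.5838 -0.1653] [ 0.6046 -0.1346]
55 112 [ 0.5784 -0.1706] [ 0.6206 -0.1208]
50 2653 [ 0.5583 -0.1897] [ 0.6481 -0.1001]
to [ 0.6033 -0.1448  0.087 ] -> [-0.0003, 0.0, 0.2062]
```

View pics/w6.png

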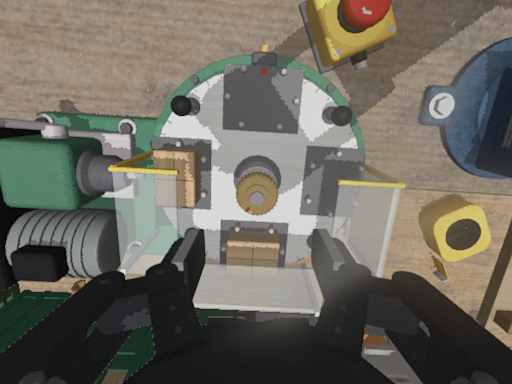

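The view shows the blanks under the guard at (175,178) and (253,248), the front nest empty at (262,98), and the nut at (257,193). I'll grip the nut.

>>> jog_arm(
  motion="70 0.001 -0.0015 0.08 0 0 0; 70 0.001 -0.0015 0.15 0 0 0; 70 0.001 -0.0015 0.2 0 0 0; 70 0.001 -0.0015 0.212 0 0 0; 70 0.001 -0.0015 0.212 0 0 0",
)

```text
time: 28.35
tool_pos: [0.6034, -0.1458, 0.0845]
tool_rot: [-0.0, -0.289, 0.957, 0.0]
contact_force: [-0.0, -0.3, -0.3]
gripper_width: 0.701
grasp_force: 0.0
```

>>> jog_arm(
  motion="30 0 0 0 0 0 0; 25 0 0 0 0 0 0; 25 0 0 0 0 0 0; 25 0 0 0 0 0 0; 25 0 0 0 0 0 0.05",
)

```text
time: 28.98
tool_pos: [0.6042, -0.1459, 0.0865]
tool_rot: [0.001, -0.252, 0.968, -0.0]
contact_force: [-1.6, 1.3, 5.4]
gripper_width: 0.406
grasp_force: 59.6
```

Run:
```python
from h import *
s=st();print(np.round(s["ft_torque"],2))
```

```text
t 28.98 tcp [ 0.6042 -0.1459  0.0865] R [[-0.873, -0.488, 0.001], [-0.488, 0.873, -0.0], [-0.001, -0.001, -1.0]] w 0.406 gf 59.55722987651825 F [-1.6  1.3  5.4] j [-0.36  0.17  1.74 -0.    1.23 -2.44]
[0.3  0.36 0.03]
```

>>> jog_arm(
  motion="25 0 0 0 0 0 0.12; 25 0 0 0 0 0 0.24; 25 0 0 0.001 0 0 0.36; 25 0 0 0.001 0 0 0.48; 25 0 0 0.001 0 0 0.6",
)

```text
time: 29.6
tool_pos: [0.6042, -0.1467, 0.0859]
tool_rot: [0.001, 0.196, 0.981, -0.001]
contact_force: [-2.0, -1.4, 4.5]
gripper_width: 0.405
grasp_force: 59.5
```

Run:
```python
from h import *
s=st();print(np.round(s["ft_torque"],2))
```

```text
t 29.6 tcp [ 0.6042 -0.1467  0.0859] R [[-0.924, 0.384, 0.002], [0.384, 0.924, -0.002], [-0.002, -0.002, -1.0]] w 0.405 gf 59.50750529766083 F [-2.  -1.4  4.5] j [-0.36  0.17  1.74 -0.    1.23 -1.53]
[-0.17  0.27  0.06]
```

>>> jog_arm(
  motion="25 0 0 0 0 0 0.12; 25 0 0 0 0 0 0.24; 25 0 0 0.001 0 0 0.36; 25 0 0 0.001 0 0 0.48; 25 0 0 0.001 0 0 0.6",
)

```text
time: 30.22
tool_pos: [0.6035, -0.1473, 0.0853]
tool_rot: [0.001, 0.603, 0.798, -0.001]
contact_force: [-4.2, -3.0, 5.5]
gripper_width: 0.408
grasp_force: 59.6
```

Run:
```python
from h import *
s=st();print(np.round(s["ft_torque"],2))
```

```text
t 30.23 tcp [ 0.6035 -0.1473  0.0853] R [[-0.274, 0.962, -0.0], [0.962, 0.274, -0.003], [-0.003, -0.001, -1.0]] w 0.408 gf 59.621819257736206 F [-4.2 -3.   5.5] j [-0.36  0.17  1.74 -0.    1.23 -0.63]
[-0.47  0.74 -0.01]
```

>>> jog_arm(
  motion="25 0 0 0 0 0 0.12; 25 0 0 0 0 0 0.24; 25 0 0 0.001 0 0 0.36; 25 0 0 0.001 0 0 0.48; 25 0 0 0.001 0 0 0.6",
)

```text
time: 30.85
tool_pos: [0.6027, -0.1471, 0.0847]
tool_rot: [0.001, 0.89, 0.456, -0.002]
contact_force: [-6.1, -2.4, 7.8]
gripper_width: 0.406
grasp_force: 59.8
```

Run:
```python
from h import *
s=st();print(np.round(s["ft_torque"],2))
```

```text
t 30.85 tcp [ 0.6027 -0.1471  0.0847] R [[0.583, 0.812, -0.003], [0.812, -0.583, -0.003], [-0.004, -0.001, -1.0]] w 0.406 gf 59.82600688934326 F [-6.1 -2.4  7.8] j [-0.36  0.17  1.74 -0.    1.23  0.27]
[-0.22  1.27  0.15]
```

>>> jog_arm(
  motion="25 0 0 0 0 0 0.12; 25 0 0 0 0 0 0.24; 25 0 0 0.001 0 0 0.36; 25 0 0 0.001 0 0 0.4; 25 0 0 0.001 0 0 0.4",
)

```text
time: 31.48
tool_pos: [0.6024, -0.1466, 0.0843]
tool_rot: [0.0, 0.984, 0.176, -0.002]
contact_force: [-8.9, -1.1, 10.1]
gripper_width: 0.409
grasp_force: 60.0
```

Run:
```python
from h import *
s=st();print(np.round(s["ft_torque"],2))
```

```text
t 31.48 tcp [ 0.6024 -0.1466  0.0843] R [[0.938, 0.346, -0.004], [0.346, -0.938, -0.001], [-0.004, 0.0, -1.0]] w 0.409 gf 59.99240577220917 F [-8.9 -1.1 10.1] j [-0.36  0.17  1.74 -0.    1.23  0.86]
[ 0.08  1.39 -0.05]
```

>>> jog_arm(
  motion="25 0 0 0 0 0 0.05; 25 0 0 0 0 0 0.1; 25 0 0 0.001 0 0 0.15; 25 0 0 0.001 0 0 0.2; 25 0 0 0.001 0 0 0.2",
)

```text
time: 32.1
tool_pos: [0.6024, -0.1463, 0.0841]
tool_rot: [0.0, 1.0, 0.027, -0.002]
contact_force: [-9.4, 0.5, 11.1]
gripper_width: 0.408
grasp_force: 60.2
```

Run:
```python
from h import *
s=st();print(np.round(s["ft_torque"],2))
```

```text
t 32.1 tcp [ 0.6024 -0.1463  0.0841] R [[0.999, 0.053, -0.004], [0.053, -0.999, -0.001], [-0.004, 0.001, -1.0]] w 0.408 gf 60.153613686561584 F [-9.4  0.5 11.1] j [-0.36  0.17  1.74 -0.    1.23  1.16]
[ 0.25  1.58 -0.07]
```

>>> jog_arm(
  motion="25 0.002 0 0 0 0 0.04; 25 0.002 0 0 0 0 0.08; 25 0.002 0 0 0 0 0.12; 25 0.002 0 0 0 0 0.16; 25 0.002 0 0 0 0 0.2",
)

```text
time: 32.72
tool_pos: [0.6044, -0.1466, 0.084]
tool_rot: [0.001, 0.992, -0.123, -0.0]
contact_force: [-5.2, -0.3, 4.7]
gripper_width: 0.412
grasp_force: 59.8
```

Run:
```python
from h import *
s=st();print(np.round(s["ft_torque"],2),s["joint_pos"][5],s["joint_efforts"][5])
```

```text
t 32.73 tcp [ 0.6044 -0.1466  0.084 ] R [[0.97, -0.244, -0.0], [-0.244, -0.97, -0.003], [0.0, 0.003, -1.0]] w 0.412 gf 59.7717010974884 F [-5.2 -0.3  4.7] j [-0.36  0.18  1.74 -0.    1.23  1.46]
[-0.28  0.75  0.44] 1.462019321884259 -0.16721875872462988
```

>>> jog_arm(
  motion="25 0 0 0 0 0 0.04; 25 0 0 0 0 0 0.08; 25 0 0 0 0 0 0.12; 25 0 0 0 0 0 0.16; 25 0 0 0 0 0 0.2",
)

```text
time: 33.35
tool_pos: [0.6081, -0.1492, 0.0843]
tool_rot: [0.003, 0.963, -0.269, 0.006]
contact_force: [8.8, -8.6, -3.5]
gripper_width: 0.41
grasp_force: 60.5
```

Run:
```python
from h import *
s=st();print(np.round(s["ft_torque"],2),s["joint_pos"][5],s["joint_efforts"][5])
```

```text
t 33.35 tcp [ 0.6081 -0.1492  0.0843] R [[0.855, -0.519, 0.01], [-0.519, -0.855, -0.009], [0.013, 0.002, -1.0]] w 0.41 gf 60.481860637664795 F [ 8.8 -8.6 -3.5] j [-0.36  0.18  1.73 -0.01  1.22  1.76]
[-1.57 -1.61  1.5 ] 1.7607822002671503 0.9655458480119705
```

>>> jog_arm(
  motion="25 -0.006 -0.003 0 0 0 -0.04; 70 -0.006 -0.003 0 0 0 -0.04; 70 -0.006 -0.003 0 0 0 -0.04; 70 -0.006 -0.003 0 0 0 -0.04; 70 -0.006 -0.003 -0.1 0 0 -0.04",
)

```text
time: 33.98
tool_pos: [0.5988, -0.1413, 0.1268]
tool_rot: [-0.0, 0.971, -0.241, -0.006]
contact_force: [1.3, -0.5, 0.2]
gripper_width: 0.701
grasp_force: 0.0
```

>>> jog_arm(
  motion="70 0 0 -0.12 0 0 0; 70 0 0 -0.12 0 0 0; 70 0 0 -0.12 0 0 0; 70 0 0 -0.12 0 0 0; 70 0 0 -0.12 0 0 0",
)

```text
time: 34.6
tool_pos: [0.6016, -0.1425, 0.1897]
tool_rot: [-0.0, 0.971, -0.241, -0.002]
contact_force: [0.4, 0.0, 0.2]
gripper_width: 0.701
grasp_force: 0.0
```

Run:
```python
from h import *
s=st();snap("wrist","w7.png");machine(("wrist","scene"))
W=pts(grab_frame("wrist")).reshape(-1,3);r=np.hypot(W[:,0]-AX[0],W[:,1]-AX[1])
q=W[(r<.017)&(r>.011)&(W[:,2]>.1)];print("nut top",np.median(q[:,2]))
print([(round(d["p"],2),np.round(d["at"],4)) for d in place_of("wrist","stop_top")])
to([0.4205,-0.159,0.2])
```

```text
t 34.6 tcp [ 0.6016 -0.1425  0.1897] R [[0.884, -0.467, -0.004], [-0.467, -0.884, 0.001], [-0.004, 0.001, -1.0]] w 0.701 gf 0.0 F [0.4 0.  0.2] j [-0.35  0.07  1.67 -0.    1.41  1.7 ]
wrist load_place [(0.6, [601.7, -147.79999999999998, -3.0]), (0.59, [529.6999999999999, -188.6, 43.5])]
wrist nest0 [(0.95, [565.3000000000001, -75.89999999999999, 48.2]), (0.89, [534.3, -186.9, 44.5]), (0.29, [509.0, -119.0, 86.6])]
wrist nut_grip [(0.84, [603.4000000000001, -146.1, 97.0])]
wrist post0 [(0.78, [578.0999999999999, -243.29999999999998, 86.1]), (0.76, [624.4, -53.8, 85.1]), (0.62, [700.7, -170.3, 81.19999999999999]), (0.6, [507.90000000000003, -119.9, 86.6])]
wrist boring_machine [(0.93, [600.9, -148.9, -1.9])]
scene load_place [(0.88, [534.2, -189.5, 48.0]), (0.16, [606.4000000000001, -145.2, 101.0])]
scene nest0 [(0.88, [564.0, -77.60000000000001, 52.400000000000006]), (0.77, [645.3, -213.29999999999998, 46.699999999999996]), (0.65, [668.6, -104.89999999999999, 41.7])]
scene nut_grip [(0.66, [600.3, -148.4, 102.2]), (0.16, [644.4, -476.5, -1.0])]
scene post0 [(0.91, [625.1999999999999, -48.7, 83.1]), (0.88, [700.0, -168.4, 87.9]), (0.87, [504.90000000000003, -122.2, 88.7]), (0.7, [673.1, -100.9, 44.699999999999996]), (0.59, [579.6, -244.79999999999998, 81.4])]
scene boring_machine [(0.75, [596.0999999999999, -146.1, 1.2])]
nut top 0.27243550903021224
[]
to [ 0.4205 -0.159   0.2   ] -> [-0.3069, 0.1987, -0.016]
```

View pics/w7.png

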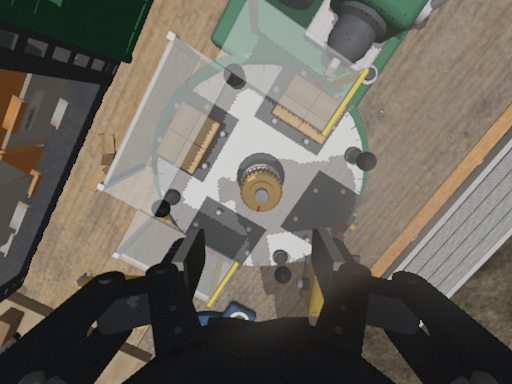

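The view shows both blanks in nests under the guard at (188,135) and (307,103). The nut is at (261,190) and the table is at its detent. The torque reached 1.5 N m at the stop, so the nut is tight. Next is the button.

Run:
```python
from h import *
W=pts(grab_frame("wrist")).reshape(-1,3);r=np.hypot(W[:,0]-AX[0],W[:,1]-.0005-AX[1])
q=W[(r<.017)&(r>.011)&(W[:,2]>.1)&(W[:,2]<.12)];print("nut top",np.percentile(q[:,2],[25,50,75]))
```

```text
nut top [0.10674624 0.10719112 0.10764237]
```

>>> jog_arm(
  motion="70 -0.09 0.05 -0.016 0 0 0; 70 -0.18 0.1 -0.016 0 0 0; 70 -0.26 0.16 -0.016 0 0 0; 70 -0.307 0.199 -0.016 0 0 0; 70 -0.307 0.199 -0.016 0 0 0",
)

```text
time: 36.02
tool_pos: [0.4192, -0.1594, 0.2001]
tool_rot: [0.0, 0.97, -0.242, 0.0]
contact_force: [0.1, 0.0, -0.4]
gripper_width: 0.704
grasp_force: 0.0
```

Run:
```python
from h import *
st();f=grab_frame("wrist");W=pts(f);im=f["color"].astype(int)
q=W[(im[...,0]>110)&(im[...,1]<70)&(im[...,2]<80)&(np.hypot(W[...,0]-.42,W[...,1]+.16)<.04)&(W[...,2]>.07)&(W[...,2]<.1)]
print(len(q),q.min(0).round(4),q.max(0).round(4),((q.min(0)+q.max(0))/2).round(4))
to([*((q.min(0)+q.max(0))/2)[:2],.056],np.radians(-118))
```

```text
t 36.02 tcp [ 0.4192 -0.1594  0.2001] R [[0.883, -0.469, -0.0], [-0.469, -0.883, -0.001], [0.0, 0.001, -1.0]] w 0.704 gf 0.0 F [ 0.1  0.  -0.4] j [-0.53 -0.37  2.04 -0.    1.47  1.53]
841 [ 0.4026 -0.1767  0.0711] [ 0.44   -0.14    0.0814] [ 0.4213 -0.1584  0.0762]
to [ 0.4213 -0.1584  0.056 ] -> [0.0009, -0.0027, 0.2886, 0.0002, -0.0004, 0.0009]
```

>>> jog_arm(
  motion="70 0.001 -0.002 0.1 0 0 0; 70 0.001 -0.002 0.19 0 0 0; 70 0.001 -0.002 0.25 0 0 0; 70 0.001 -0.002 0.286 0 0 0; 70 0.001 -0.002 0.286 0 0 0",
)

```text
time: 36.7
tool_pos: [0.4206, -0.1576, 0.0553]
tool_rot: [-0.0, 0.971, -0.24, -0.002]
contact_force: [0.9, 0.5, 0.5]
gripper_width: 0.698
grasp_force: 0.0
```

>>> jog_arm(
  motion="30 0 0 0 0 0 0; 30 0 0 0 0 0 0; 30 0 0 0 0 0 0; 30 0 0 0 0 0 0; 30 0 0 0 0 0 0",
)

```text
time: 37.33
tool_pos: [0.422, -0.1591, 0.0579]
tool_rot: [0.001, 0.971, -0.241, 0.001]
contact_force: [-0.2, -2.3, 4.0]
gripper_width: 0.444
grasp_force: 59.9
```

Run:
```python
from h import *
s=st();print(np.round(s["ft_torque"],2))
```

```text
t 37.33 tcp [ 0.422  -0.1591  0.0579] R [[0.884, -0.467, 0.001], [-0.467, -0.884, -0.002], [0.002, 0.001, -1.0]] w 0.444 gf 59.94856595993042 F [-0.2 -2.3  4. ] j [-0.53 -0.2   2.16 -0.    1.18  1.53]
[-0.31 -0.03 -0.03]
```

>>> jog_arm(
  motion="30 0 0 0 0 0 0.12; 30 0 0 0 0 0 0.24; 30 0 0 0 0 0 0.36; 30 0 0 0 0 0 0.48; 30 0 0 0 0 0 0.57",
)

```text
time: 37.95
tool_pos: [0.4215, -0.1596, 0.0577]
tool_rot: [0.001, 0.782, -0.623, 0.001]
contact_force: [-2.0, -4.2, 4.8]
gripper_width: 0.448
grasp_force: 60.2
```

>>> jog_arm(
  motion="30 0 0 0 0 0 0; 30 0 0 0 0 0 0; 70 0 0 0 0 0 0; 70 0 0 0 0 0 0; 70 0 0 0 0 0 0",
)

```text
time: 38.58
tool_pos: [0.4207, -0.1579, 0.0563]
tool_rot: [0.0, 0.784, -0.621, -0.001]
contact_force: [0.9, 0.0, -0.1]
gripper_width: 0.703
grasp_force: 0.0
```

>>> jog_arm(
  motion="70 0 0 -0.1 0 0 0; 70 0 0 -0.2 0 0 0; 70 0 0 -0.29 0 0 0; 70 0 0 -0.29 0 0 0; 70 0 0 -0.29 0 0 0",
)

```text
time: 39.2
tool_pos: [0.4209, -0.1581, 0.201]
tool_rot: [0.0, 0.784, -0.621, -0.001]
contact_force: [0.4, -0.6, -0.9]
gripper_width: 0.698
grasp_force: 0.0
```

Run:
```python
from h import *
st();f=snap("wrist","w8.png");W=pts(f);im=f["color"].astype(int)
q=W[(im[...,0]>110)&(im[...,1]<70)&(im[...,2]<80)&(np.hypot(W[...,0]-.42,W[...,1]+.16)<.04)&(W[...,2]>.07)&(W[...,2]<.1)]
print(len(q),q.min(0).round(4),q.max(0).round(4))
snap("scene","s8.png",(130,120,400,300),2.5)
machine(("top",))
```

```text
t 39.2 tcp [ 0.4209 -0.1581  0.201 ] R [[0.228, -0.974, -0.002], [-0.974, -0.228, 0.001], [-0.001, 0.002, -1.0]] w 0.698 gf 0.0 F [ 0.4 -0.6 -0.9] j [-0.52 -0.37  2.04 -0.    1.47  2.39]
976 [ 0.4021 -0.1773  0.0751] [ 0.4394 -0.1407  0.0879]
top load_place [(0.91, [532.3, -189.6, 45.199999999999996])]
top nest0 [(0.96, [558.6999999999999, -72.5, 46.800000000000004]), (0.86, [674.6, -101.4, 40.300000000000004]), (0.74, [530.5, -190.20000000000002, 42.9]), (0.6, [643.2, -215.60000000000002, 44.900000000000006])]
top nut_grip [(0.74, [604.9, -149.60000000000002, 97.3])]
top post0 [(0.98, [700.0, -168.9, 83.2]), (0.97, [507.1, -120.2, 83.2]), (0.62, [576.6, -245.0, 84.5]), (0.56, [625.1999999999999, -50.3, 83.2])]
top boring_machine [(0.59, [601.3, -145.1, 1.9])]
```

View pics/s8.png

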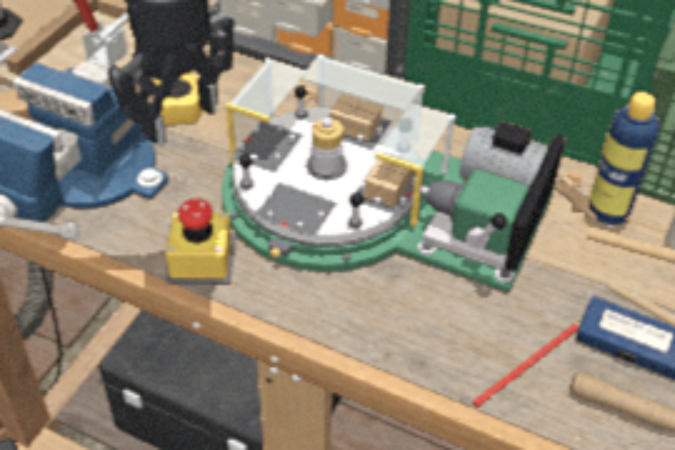

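The scene view shows the button up at (195,215), its top at about 87 mm. The blanks are in the back nest (355,115) and the right nest (385,182), and the front nest is empty at (297,208). The tape and pencil haven't moved. I'll hand the job in.

```bash
python3 -c "
from h import *
print(job_done())"
```

```text
the job is handed in; nothing more can be done
None
```

The job is done and handed in: I pressed the red button down, loaded both blanks (only two were there) and indexed them under the guard, left the front nest empty, tightened the nut to its stop, and turned the button so it sprang up again.

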